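# Clear the bit box, try its lid, draw the bolt if it has caught, and hold the lid up

## Robot

A 6-joint arm with a two-finger parallel gripper is mounted at the origin on a cart in front of the work surface, level with it; the furniture and walls round the work are solid. World frame = base frame: x ahead of the robot, y to its left, z up, the work surface at z = 0. Lengths are in m, angles in rad, forces in N, time in s.
With the tool pointing down it reaches from about 0.3 to 0.85 m from the base axis. Payload 5.4 kg.
Tool frame: the origin (TCP) lies midway between the tips of the shut fingers; the grasp point (between the pads) lies 19 mm behind it; z points along the fingers, x is the direction in which the jaws open and shut, and the axes are right-handed (so a half turn about z gives the same grasp; the last joint's range is limited). The gripper opens to 85 mm and grips with 20 to 120 N. Pads are 22 mm wide; open, the fingers measure 114 mm over their backs; the gripper's body (76 mm by 85 mm) begins 54 mm behind the grasp point. The pads swing forward as they close: fully open they stand 13 mm farther back than shut.
Start: joints at [-1.515, 0.158, 1.597, -0, 1.386, -0.21], TCP at [0.151, -0.555, 0.231] pointing down, gripper open.
Joint ranges: [-2.91, 2.91], [-0.94, 2.29], [0.18, 2.7], [-1.29, 4.43], [0.17, 2.64], [-3, 3]. Speed limits (rad/s): [2.57, 2.57, 3.14, 3.14, 3.14, 3.14].

## Interface

Orientations are given as [roll, pitch, yaw] about the fixed x, y, z axes, in that order (R = Rz(yaw) Ry(pitch) Rx(roll)).
In Python, from workcell import bot, read_camera, camera_params, order gives the robot as it stands.
- The arm moves only by the tool drive_tool, never from a script. Its argument "moves" is a list of rows, each a list of 7 numbers: the shift along the tool's x, y, z in cm, then the turn, a rotation vector about the tool's x, y, z in rad, then the closure, from -1 (fully open) to 1 (shut). In form: [[tx, ty, tz, ax, ay, az, jaw], ...]. A call has 1 to 12 rows; each row is the pose to reach, as a shift and turn from the pose commanded when the call began, along the tool's axes at that moment; what a row does not reach only later rows make up. A row lasts 1/12 s, in which the tool goes at most 41.7 mm and 7.16 degrees, less where a joint would pass 70% of its speed; a pose out of reach is approached as far as the arm can. A call with a gripper value outside its range is refused whole. The fingers move at their own pace and stop on an object; the grip force is fixed at half the most. Time passes only in rows, so rows that repeat a pose let the fingers close. It gives the time, the measured TCP pose, the force and the opening at its end, in the units of the state.
- bot.sense(): the state, without advancing time (a new reading comes with each control period).
- read_camera(name): name is "scene" or "top" or "wrist"; returns the picture (384x512x3 uint8, red, green, blue); there is no depth.
- camera_params(name): a dict with "fx", "fy", "cx", "cy" (pixels), "k1" (the pictures are not rectified: a ray, as slopes to the right and down, at radius r is drawn at 1 + k1 r^2 times it, then the intrinsics apply), "rvec" (rotation vector, rad) and "tvec" (3), from world to camera coordinates, as OpenCV has them. Camera axes: x right, y down, z forward; pixel columns grow to the right and rows downward; lengths in m; the calibration is good to about 2 mm. A picture is of the moment at which its call begins: read the wrist's pose just before it. camera_params takes no time and is no camera call; for the wrist camera it gives the pose at the moment of the call.
- order.sign_off(): hands the job in, once; it reports no verdict.
The state is a dict: "clock": time; "qpos": joint angles; "joint_velocities": joint speeds; "tau": joint torques, N m; "tool_pos": TCP position; "tool_rot": TCP orientation; "wrist_force": force on the tool from outside, world axes, zero at the start; "moment": the same for the moment, N m; "gripper_width": finger opening in m.
Only numpy, scipy, OpenCV 4.12 (cv2) and the standard library are available. Lean on these libraries where they do the work, as an engineer would, in place of code of your own. Each camera call takes 0.05 s, during which the arm holds its last target. There are 200 camera calls.

## Task

I need both hands inside the wooden bit box, so get it open and hold it for me: first take the marker off the lid and stand it upright in the white plastic cup on the right. Then, before touching the sliding bolt, take the lid by its bow handle and gently tug it upwards to learn whether the bolt has caught it; if it has, draw the bolt back. Lift the lid by its handle to about 60 degrees and finish with the gripper still holding it up there, as it has no stay and drops if let go; leave the other things on the bench alone.

Things in the scene. Friction and masses are not known exactly. Their poses are not given: they have to be found in the camera images.
- bit_box: wooden bit box, 170 (x) x 270 (y) x 85 mm, fixed. Origin: centre of its underside; x from the front (handle) to the hinges at the back, y to the left, z up. The plywood lid (172 x 176 x 12 mm, top 85 mm above the bench) covers y = -42 to +134 mm; the solid block at y < -44 mm is level with it, with a sliding bolt near its front and cutters up to 45 mm tall in its rear part (x > 22 mm).
- lid_hinge (a point): middle of the lid's hinge axis, at the back upper edge of the box, x = +87, y = +46, z = +85 mm in the box's frame. The axis runs along the box's y; the front edge of the lid rises as it opens.
- box_lid (a joint): lid angle in rad: 0 shut, up to 1.4 open; weight of the lid 0.35 kg, so about 2 N at the handle lift it when free. It falls shut from any angle. When the bolt has caught it, it rises by only about 2 mm (0.02 rad) at the handle and stops hard.
- lid_handle (a point): middle of the lid's bow handle: a dark steel bar 10 mm thick along the box's y, straight for 76 mm, its axis 42 mm above the lid (37 mm clear beneath) and, in the closed lid, at x = -60, y = +46, z = +127 mm of the box's frame. It lies 147 mm from the hinge axis. The round bar can turn between the fingers as the lid rises.
- bolt_knob (a point): centre of the bolt's black knob, 16 mm across, 21 mm tall, 40 mm above the block's top (guides below it 18 mm high). Slides with 1.5 N along the box's y at x = -55 mm: y = -85 fully home, -117 mm fully drawn (stop, never catches); stays where left. Found at y = -85 to -109; it catches the lid if y is above about -98 mm, but the keeper hides its tip: a tug tells.
- marker_mid (a point): centre of the marker pen, a black and blue round rod 128 mm long (along its own y) and 16 to 18 mm thick, about 20 g, lying on the lid roughly along the box's y (up to 0.3 rad off), behind the handle; its centre is 9 mm above the lid.
- tool_cup: white plastic mixing cup, loose, 0.15 kg, standing on the bench; 101 mm tall, 70 mm outside at the rim, 56 mm at the foot, walls about 4 mm (60 mm clear at the mouth, 46 at the floor), floor 4 mm thick. Origin: centre of its underside; z up. A marker standing in it leans by about 0.2 to 0.4 rad on the rim.
- sanding_block: bystander: brown sanding block, 66 x 110 x 33 mm, loose. Origin: centre of its underside.
- screwdriver: bystander: screwdriver with yellow handle, 183 mm long, loose. Origin: centre of its underside.
Things that resemble listed ones, but are neither listed nor needed, are in the scene too. Leave any purple look-alike of the tool_cup alone.

How it is judged:
By the outcome, as a careful person would: the job done as asked, in the order asked, and still so for the second after the job is handed in, while the arm keeps its last pose, push and grip.
It also fails if it takes over 69 s, if anything falls off the work surface, if the arm or the gripper's body presses on something with over 40 N, if the wrist force passes 120 N, or if a joint passes its speed limit or range.

## Working session

There is one attempt and no reset: what is moved stays moved. The work goes in short steps, Python scripts to look and compute and a tool call to move; the robot and the scene stay as the last step left them, time stands still between calls to the robot, and variables do not carry over. Pictures are saved under pics/ and viewed, about 8 in all and at most 12, crops included, and the job is handed in when it is done.

Besides the shell and the picture viewer there is one more tool, called after "Request:" by a JSON object that holds its "fn" and its "kwargs", one argument or row to a line. drive_tool: Moves the arm, as the interface text tells. Its arguments: {"type":"object","properties":{"moves":{"type":"array","items":{"type":"array","items":{"type":"number"}}}},"required":["moves"]}

```bash
mkdir -p pics; ls; python3 - <<'E'
from workcell import bot, read_camera, camera_params, order
import cv2
for n in("scene","top"):
    cv2.imwrite(f"pics/{n}0.png",cv2.resize(read_camera(n)[:,:,::-1],(800,600),interpolation=cv2.INTER_CUBIC))
    print(camera_params(n))
print(bot.sense())
E
```

```text
pics
{'fx': 442.6601769334953, 'fy': 442.6601769334953, 'cx': 261.3724475297071, 'cy': 189.9125994986657, 'k1': -0.15076242279226865, 'rvec': array([ 0.92169634, -2.19999534,  1.33587856]), 'tvec': array([0.37526717, 0.24865798, 0.95755724])}
{'fx': 390.1095123894168, 'fy': 390.1095123894168, 'cx': 250.1703549808164, 'cy': 190.09339450820798, 'k1': -0.10375231133706286, 'rvec': array([ 2.16370407, -2.05035335,  0.21794388]), 'tvec': array([-0.03414428,  0.50986076,  1.06769993])}
{'clock': 0.1, 'qpos': array([-1.51510187e+00,  1.58981823e-01,  1.59814739e+00,  9.40595485e-06,
        1.38621403e+00, -2.10117972e-01]), 'joint_velocities': array([-0.00168287, -0.00084935, -0.0028367 , -0.00069153, -0.00080425,
        0.00109234]), 'tau': array([-7.13301979e-04, -3.96987498e+01, -3.32338250e+01, -2.76761875e-04,
        4.11202986e-03,  1.91710490e-05]), 'tool_pos': array([ 0.1509891 , -0.55424036,  0.23039715]), 'tool_rot': array([-3.14121848e+00,  1.71015918e-03, -1.30498531e+00]), 'wrist_force': array([-0.42459396,  0.31096712,  0.24976805]), 'moment': array([ 0.0134194 , -0.05443754,  0.01999858]), 'gripper_width': 0.08565890840511017}
```

View pics/top0.png

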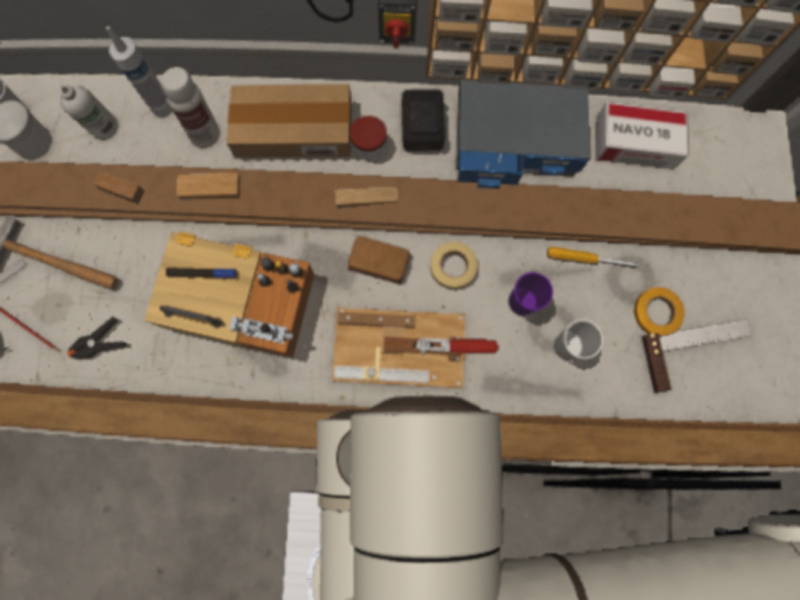

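View pics/scene0.png

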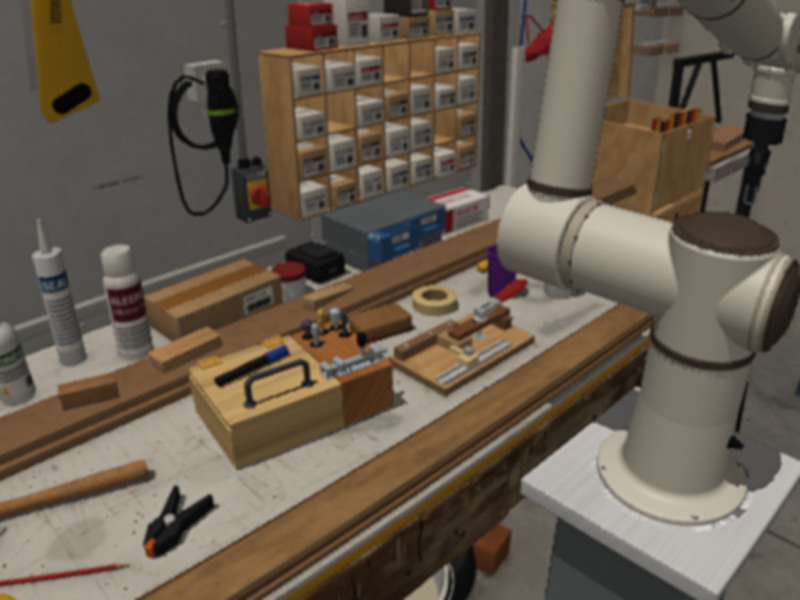

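The top view shows the box around (230,295), with the marker from (165,272) to (237,273) and the handle from (162,311) to (222,322). There are two cup candidates: purple at (530,293) and white at (582,342). The white one fits the description. I'll confirm both in one enlarged crop.

```bash
cat > h.py <<'E'
from workcell import bot, read_camera, camera_params, order
import cv2, numpy as np
from scipy.spatial.transform import Rotation as Ro
from scipy.optimize import least_squares
def P(n): return camera_params(n)
def ray(p,uv):
    d=np.array([(uv[0]-p['cx'])/p['fx'],(uv[1]-p['cy'])/p['fy']]); s=d.copy()
    for _ in range(20): s=d/(1+p['k1']*(s@s))
    R=cv2.Rodrigues(p['rvec'])[0]
    return -R.T@p['tvec'], R.T@np.r_[s,1]
def at_z(p,uv,z):
    o,d=ray(p,uv); return o+d*(z-o[2])/d[2]
def proj(p,X):
    c=cv2.Rodrigues(p['rvec'])[0]@np.asarray(X)+p['tvec']; s=c[:2]/c[2]; s=s*(1+p['k1']*(s@s))
    return s*p['fx']+[p['cx'],p['cy']]
E
python3 - <<'E'
from h import *
im=read_camera("top")[:,:,::-1]
a=cv2.resize(im[142:232,88:208],(720,540),interpolation=cv2.INTER_CUBIC)
cv2.imwrite("pics/box.png",a)
b=cv2.resize(im[165:240,315:415],(800,600),interpolation=cv2.INTER_CUBIC)
cv2.imwrite("pics/cup.png",b)
E
```

```text
(no output)
```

View pics/box.png

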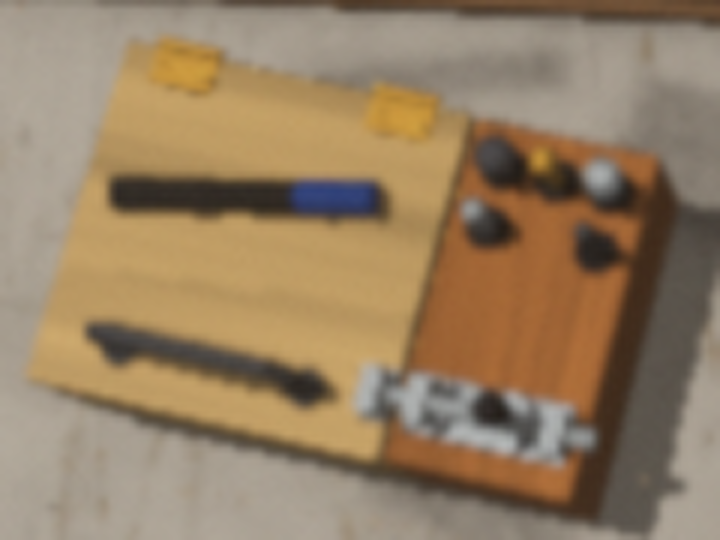

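View pics/cup.png

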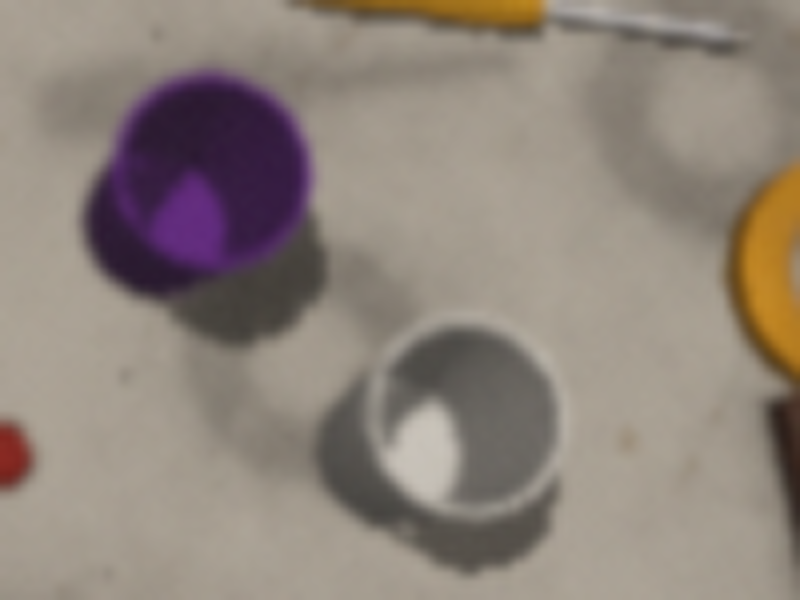

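The crop shows the white cup's rim centred at (467,415), upright and loose. The purple cup at (212,170) is the look-alike. In the box crop the marker runs from (110,194) to (382,197), with its blue end to the right. The handle bar runs from (90,328) to (315,385), and the knob top is at about (490,403). The lid corners are also clear.

```bash
python3 - <<'E'
from h import *
p=P("top"); B=lambda u,v:((u+.5)/6-.5+88,(v+.5)/6-.5+142)
C=lambda u,v:((u+.5)/8-.5+315,(v+.5)/8-.5+165)
corn=[((130,42),(.086,.134)),((30,378),(-.086,.134)),((575,503),(-.085,-.135)),((660,155),(.085,-.135)),((383,463),(-.086,-.043)),((472,118),(.086,-.043))]
W=np.array([at_z(p,B(*a),.085)[:2] for a,_ in corn]); M=np.array([b for _,b in corn])
def f(x):
    c,s=np.cos(x[2]),np.sin(x[2]); return ((M@np.array([[c,s],[-s,c]])+x[:2])-W).ravel()
r=least_squares(f,[.5,.2,0]); print("box",r.x,"res mm",(r.fun*1000).round(1))
x=r.x;c,s=np.cos(x[2]),np.sin(x[2]);R=np.array([[c,-s],[s,c]])
tw=lambda a,b:R@[a,b]+x[:2]; tb=lambda w:R.T@(w[:2]-x[:2])
print("handle model",tw(-.06,.046))
h=[at_z(p,B(*q),.127+.004)[:2] for q in((90,328),(315,385))];print("handle seen",np.mean(h,0), [tb(q) for q in h])
m=[at_z(p,B(*q),.094)[:2] for q in((110,194),(382,197))];print("marker",np.mean(m,0),m,np.linalg.norm(m[0]-m[1]),tb(np.mean(m,0)),tb(m[0]),tb(m[1]))
k=at_z(p,B(490,403),.135);print("knob",k,tb(k))
q=at_z(p,C(467,415),.101);print("cup",q,np.linalg.norm(at_z(p,C(370,415),.101)-at_z(p,C(564,415),.101)))
s=bot.sense();print(s['tool_pos'],s['tool_rot']); print(Ro.from_euler('xyz',s['tool_rot']).as_matrix().round(3))
for n in [(330,250),(530,293)]: print(at_z(p,(n[0]/1.5625,n[1]/1.5625),0))
E
```

```text
box [ 0.49989288  0.29079502 -0.16041083] res mm [ 0.8  1.1 -2.3  2.2 -0.8  0.1  0.3 -1.5 -0.4  0.3  2.4 -2.1]
handle model [0.44801047 0.34578789]
handle seen [0.44594222 0.33715537] [array([-0.05923598,  0.09119027]), array([-0.06208976, -0.01689437])]
marker [0.52986422 0.33868481] [array([0.52725163, 0.40410282]), array([0.5324768 , 0.27326681])] 0.13094030719751762 [0.02193742 0.0520621 ] [0.00890957 0.11622296] [ 0.03496528 -0.01209876]
knob [0.43163376 0.20370991 0.135     ] [-0.05347323 -0.0968697 ]
cup [ 0.44522631 -0.34747074  0.101     ] 0.06797204426332015
[ 0.15102174 -0.55433597  0.23054638] [-3.14127880e+00  1.40458989e-03 -1.30496644e+00]
[[ 0.263 -0.965 -0.   ]
 [-0.965 -0.263  0.001]
 [-0.001 -0.    -1.   ]]
[0.61052658 0.11856314 0.        ]
[ 0.54507646 -0.27578911  0.        ]
```

Request:
{"fn": "drive_tool", "kwargs": {
  "moves": [
    [-17.4,-32.6,-2,0,0,-0.7,0],
    [-17.4,-32.6,-2,0,0,-0.7,0],
    [-17.4,-32.6,-2,0,0,-0.7,0],
    [-17.4,-32.6,-2,0,0,-0.7,0],
    [-17.4,-32.6,-2,0,0,-0.7,0],
    [-17.4,-32.6,-2,0,0,-0.7,0],
    [-17.4,-32.6,-2,0,0,-0.7,0],
    [-17.4,-32.6,-2,0,0,-0.7,0],
    [-17.4,-32.6,-2,0,0,-0.7,0],
    [-17.4,-32.6,-2,0,0,-0.7,0]
  ]
}}

```text
clock: 0.98
tool_pos: [0.4236, -0.2967, 0.2516]
tool_rot: [-3.139, -0.001, -0.598]
wrist_force: [-0.6, -0.3, 0.6]
gripper_width: 0.0426
```

```bash
cat >> h.py <<'E'
def go(pos,R=None):
    """print row deltas (cm, rad) to reach pos with orientation R (Rotation)"""
    s=bot.sense(); R0=Ro.from_euler('xyz',s['tool_rot'])
    t=R0.inv().apply(np.asarray(pos)-s['tool_pos'])*100
    w=(R0.inv()*R).as_rotvec() if R is not None else np.zeros(3)
    print("delta cm",t.round(2),"rot",w.round(3),"rows",np.ceil(max(np.linalg.norm(t)/4.17,np.linalg.norm(w)/.125)))
def log():
    import json
    s=bot.sense(); open('fk.txt','a').write(json.dumps([list(s['qpos']),list(s['tool_pos']),list(s['tool_rot'])])+"\n")
down=lambda yaw:Ro.from_euler('xyz',[np.pi,0,yaw])
E
python3 - <<'E'
from h import *
log(); go([.5286,.368,.22],down(.04)); print(bot.sense()['qpos'])
E
```

```text
delta cm [-28.77 -60.83   3.3 ] rot [-0.002 -0.002 -0.638] rows 17.0
[-0.84671936 -0.0073539   1.73208531  0.0028856   1.4167069  -0.24881023]
```

Request:
{"fn": "drive_tool", "kwargs": {
  "moves": [
    [-28.8,-60.8,3,0,0,-0.64,0],
    [-28.8,-60.8,3,0,0,-0.64,0],
    [-28.8,-60.8,3,0,0,-0.64,0],
    [-28.8,-60.8,3,0,0,-0.64,0],
    [-28.8,-60.8,3,0,0,-0.64,0],
    [-28.8,-60.8,3,0,0,-0.64,0],
    [-28.8,-60.8,3,0,0,-0.64,0],
    [-28.8,-60.8,3,0,0,-0.64,0],
    [-28.8,-60.8,3,0,0,-0.64,0],
    [-28.8,-60.8,3,0,0,-0.64,0],
    [-28.8,-60.8,3,0,0,-0.64,0],
    [-28.8,-60.8,3,0,0,-0.64,0]
  ]
}}

```text
clock: 1.98
tool_pos: [0.5006, 0.1934, 0.2288]
tool_rot: [3.141, 0.0, 0.035]
wrist_force: [0.3, -0.9, 0.6]
gripper_width: 0.0428
```

```bash
python3 - <<'E'
from h import *
log(); go([.5286,.368,.22],down(.04))
E
```

```text
delta cm [  3.41 -17.36   0.87] rot [ 0.     0.    -0.005] rows 5.0
```

Request:
{"fn": "drive_tool", "kwargs": {
  "moves": [
    [3.4,-17.4,0.9,0,0,0,0],
    [3.4,-17.4,0.9,0,0,0,0],
    [3.4,-17.4,0.9,0,0,0,0],
    [3.4,-17.4,0.9,0,0,0,0],
    [3.4,-17.4,0.9,0,0,0,0],
    [3.4,-17.4,0.9,0,0,0,0],
    [3.4,-17.4,0.9,0,0,0,0]
  ]
}}

```text
clock: 2.57
tool_pos: [0.5285, 0.3662, 0.2193]
tool_rot: [3.14, 0.001, 0.036]
wrist_force: [-0.2, -0.1, 0.1]
gripper_width: 0.0427
```

```bash
python3 - <<'E'
from h import *
log(); import json
s=bot.sense(); print(s['tool_pos'],s['tool_rot'])
p=P("wrist"); im=read_camera("wrist"); cv2.imwrite("pics/w1.png",cv2.resize(im[:,:,::-1],(800,600),interpolation=cv2.INTER_CUBIC))
# FK fit: spherical wrist with lateral offset
D=[json.loads(l) for l in open('fk.txt')]+[[[-1.51510187,.158981823,1.59814739,0,1.38621403,-.210117972],[.1509891,-.55424036,.23039715],[-3.14121848,.00171015918,-1.30498531]]]
def fk(x,q):
    h,a,L1,L2,d,L3,e=x
    R1=Ro.from_euler('z',q[0]); R2=R1*Ro.from_euler('y',q[1]); R3=R2*Ro.from_euler('y',q[2]); R4=R3*Ro.from_euler('z',q[3])*Ro.from_euler('y',q[4])
    pos=np.array([0,0,h])+R1.apply([a,d,0])+R2.apply([0,0,L1])+R3.apply([e,0,L2])+R4.apply([0,0,L3])
    return pos,R4*Ro.from_euler('z',q[5])
x0=[.15,0,.4,.4,.12,.25,0]
r=least_squares(lambda x:np.r_[np.concatenate([fk(x,d[0])[0]-d[1] for d in D]),.003*(x-x0)],x0)
print(r.x,abs(r.fun[:-7]).max()); 
for d in D: print((fk(r.x,d[0])[1].inv()*Ro.from_euler('xyz',d[2])).as_rotvec().round(3))
np.save('wp',np.r_[0])
E
```

```text
[0.52850399 0.36618027 0.21932796] [3.14034127e+00 1.08086852e-03 3.57336660e-02]
[0.23024621 0.00093277 0.3853573  0.51803705 0.11993132 0.23799242
 0.04719588] 0.00014232856213897138
[0.    0.    3.142]
[0.    0.    3.142]
[0.    0.    3.142]
[ 0.    -0.    -3.142]
```

View pics/w1.png

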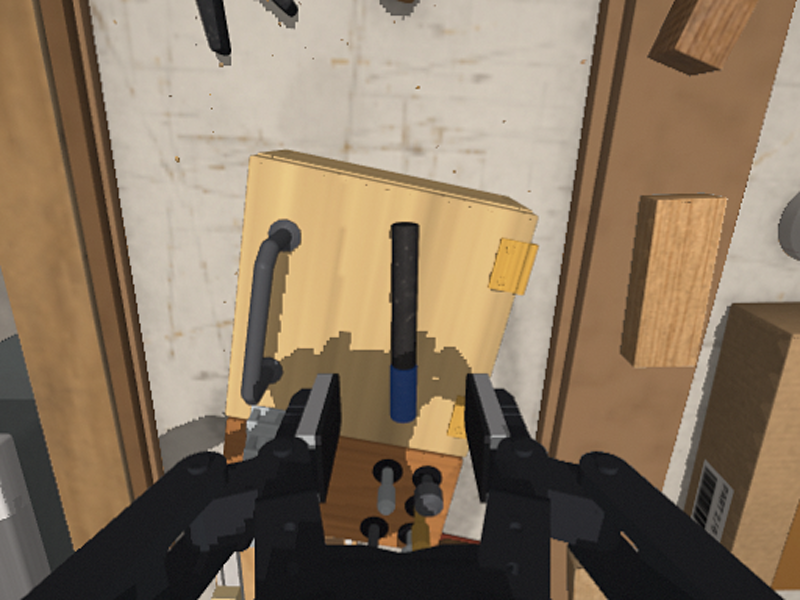

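The wrist view confirms the marker from (405,224) to (403,420), the handle bar from (268,243) to (252,398), and the lid corners at (250,157), (536,213), (228,417) and (462,456).

```bash
python3 - <<'E'
from h import *
p=P("wrist"); B=lambda u,v:((u+.5)/1.5625-.5,(v+.5)/1.5625-.5)
m=[at_z(p,B(*q),.094)[:2] for q in((405,222),(403,422))];print("marker",np.mean(m,0),m,np.linalg.norm(m[0]-m[1]))
corn=[((250,157),(-.086,.134)),((536,213),(.086,.134)),((228,417),(-.086,-.042)),((462,456),(.086,-.042))]
W=np.array([at_z(p,B(*a),.085)[:2] for a,_ in corn]); M=np.array([b for _,b in corn])
def f(x):
    c,s=np.cos(x[2]),np.sin(x[2]); return ((M@np.array([[c,s],[-s,c]])+x[:2])-W).ravel()
r=least_squares(f,[.5,.29,-.16]); print("box",r.x,(r.fun*1000).round(1))
h=[at_z(p,B(*q),.129)[:2] for q in((268,243),(252,398))];print("handle seen",np.mean(h,0),h)
x=r.x;print("handle",Ro.from_euler('z',x[2]).apply([-.06,.046,0])[:2]+x[:2])
d=m[0]-m[1];t=m[0]-.036*d/np.linalg.norm(d); yaw=np.arctan2(d[1],d[0])-np.pi/2
print(t,yaw)
go([*t,.088],down(yaw))
# FK/IK for cup pose
X=[0.23024621,0.00093277,0.3853573,0.51803705,0.11993132,0.23799242,0.04719588]
def fk(q):
    h,a,L1,L2,d,L3,e=X
    R1=Ro.from_euler('z',q[0]); R2=R1*Ro.from_euler('y',q[1]); R3=R2*Ro.from_euler('y',q[2]); R4=R3*Ro.from_euler('z',q[3])*Ro.from_euler('y',q[4])
    return np.array([0,0,h])+R1.apply([a,d,0])+R2.apply([0,0,L1])+R3.apply([e,0,L2])+R4.apply([0,0,L3]),R4*Ro.from_euler('z',q[5]+np.pi)
lo=np.array([-2.91,-.94,.18,-1.29,.17,-3]);hi=np.array([2.91,2.29,2.7,4.43,2.64,3])
for th in(60,75,85):
  for psi in (-.5,-.87,-1.2,):
    R=down(psi)*Ro.from_euler('x',np.deg2rad(th)); 
    for z in(.115,.24):
      g=np.array([.445,-.347,z]); tgt=g+R.apply([0,0,.010])
      s=least_squares(lambda q:np.r_[fk(q)[0]-tgt,.3*(fk(q)[1].inv()*R).as_rotvec()],[-.87,.2,1.6,1,1.4,-.2],bounds=(lo,hi))
      print(th,psi,z,s.x.round(2),s.cost)
E
```

```text
marker [0.53161606 0.33763329] [array([0.52988992, 0.4044697 ]), array([0.53334219, 0.27079688])] 0.1337173993728501
box [ 0.5018787   0.29215694 -0.16285324] [-2.1  1.5  1.6 -0.4 -3.   0.1  3.6 -1.2]
handle seen [0.45336129 0.35255749] [array([0.46063237, 0.39768903]), array([0.4460902 , 0.30742595])]
handle [0.45013076 0.34727636]
[0.53081936 0.3684817 ] 0.025820555191718775
delta cm [ 0.23 -0.31 13.17] rot [0.001 0.001 0.009] rows 4.0
60 -0.5 0.115 [-1.17  0.57  1.58  0.76  1.74 -0.85] 8.64885167199099e-25
60 -0.5 0.24 [-1.17  0.4   1.54  0.8   1.9  -0.69] 6.943920852838378e-17
60 -0.87 0.115 [-1.23  0.43  1.79  0.95  1.51 -0.73] 1.7087197133993543e-30
60 -0.87 0.24 [-1.23  0.23  1.75  0.95  1.65 -0.54] 3.069167114710002e-19
60 -1.2 0.115 [-1.26  0.29  1.98  1.12  1.28 -0.65] 3.3921740751491084e-26
60 -1.2 0.24 [-1.26  0.07  1.93  1.07  1.41 -0.41] 6.119114252499641e-17
75 -0.5 0.115 [-1.2   0.69  1.54  0.9   1.91 -0.87] 3.4270328509911723e-18
75 -0.5 0.24 [-1.2   0.49  1.54  0.97  2.03 -0.7 ] 4.3039075450427356e-21
75 -0.87 0.115 [-1.27  0.54  1.77  1.11  1.67 -0.82] 2.905238866772088e-23
75 -0.87 0.24 [-1.27  0.32  1.77  1.14  1.77 -0.61] 2.2266065124909598e-29
75 -1.2 0.115 [-1.31  0.41  1.98  1.31  1.45 -0.82] 3.3172064587501795e-24
75 -1.2 0.24 [-1.31  0.15  1.97  1.29  1.52 -0.56] 6.386861676224491e-17
85 -0.5 0.115 [-1.21  0.77  1.52  1.    2.02 -0.88] 6.540177699813275e-29
85 -0.5 0.24 [-1.21  0.55  1.54  1.09  2.12 -0.69] 3.9280982494067707e-17
85 -0.87 0.115 [-1.28  0.63  1.75  1.21  1.78 -0.87] 3.361663222180647e-20
85 -0.87 0.24 [-1.28  0.39  1.77  1.26  1.86 -0.65] 9.755550616667468e-25
85 -1.2 0.115 [-1.32  0.5   1.96  1.42  1.58 -0.9 ] 9.257690618263065e-21
85 -1.2 0.24 [-1.32  0.22  1.99  1.43  1.62 -0.65] 3.5356046058545793e-26
```

Request:
{"fn": "drive_tool", "kwargs": {
  "moves": [
    [0.2,-0.3,4,0,0,0,0],
    [0.2,-0.3,8,0,0,0,0],
    [0.2,-0.3,11,0,0,0,0],
    [0.2,-0.3,12.2,0,0,0,0],
    [0.2,-0.3,12.6,0,0,0,0],
    [0.2,-0.3,12.9,0,0,0,0],
    [0.2,-0.3,12.9,0,0,0,0]
  ]
}}

```text
clock: 3.2
tool_pos: [0.532, 0.3697, 0.0931]
tool_rot: [-3.14, -0.003, 0.034]
wrist_force: [0.1, -0.3, 0.7]
gripper_width: 0.0429
```

Request:
{"fn": "drive_tool", "kwargs": {
  "moves": [
    [0,0,0.2,0,0,0,0],
    [0,0,0.2,0,0,0,0.4],
    [0,0,0.2,0,0,0,1],
    [0,0,0.2,0,0,0,1],
    [0,0,0.2,0,0,0,1],
    [0,0,0.2,0,0,0,1],
    [0,0,0.2,0,0,0,1],
    [0,0,0.2,0,0,0,1]
  ]
}}

```text
clock: 3.87
tool_pos: [0.5313, 0.3702, 0.0905]
tool_rot: [-3.141, -0.002, 0.035]
wrist_force: [-0.8, -1.2, 5.8]
gripper_width: 0.0134
```

Request:
{"fn": "drive_tool", "kwargs": {
  "moves": [
    [0,0,-0.3,0,0,0,1],
    [0,0,-0.6,0,0,0,1],
    [0,0,-2,0,0,0,1],
    [0,0,-5,0,0,0,1],
    [0,0,-9,0,0,0,1],
    [0,0,-13,0,0,0,1],
    [0,0,-16,0,0,0,1],
    [0,0,-16,0,0,0,1]
  ]
}}

```text
clock: 4.53
tool_pos: [0.5339, 0.3715, 0.2595]
tool_rot: [-3.136, -0.014, 0.035]
wrist_force: [0.8, 0.2, 0.4]
gripper_width: 0.0132
```

```bash
python3 - <<'E'
from h import *
im=read_camera("wrist"); cv2.imwrite("pics/w2.png",im[150:,100:400,::-1])
s=bot.sense(); print(s['tool_pos'],s['gripper_width'])
g=np.array([.445,-.347,.25])
for th in(0,75):
  R=down(-.87)*Ro.from_euler('x',np.deg2rad(th)); print(g+R.apply([0,0,.005])); go(g+R.apply([0,0,.005]),R)
E
```

```text
[0.53274691 0.37092795 0.25550945] 0.013368182125033644
[ 0.445 -0.347  0.245]
delta cm [-11.3   71.44   0.66] rot [-0.008 -0.007  0.905] rows 18.0
[ 0.44869143 -0.34388573  0.2487059 ]
delta cm [-10.92  71.14   0.3 ] rot [1.205 0.583 0.773] rows 18.0
```

View pics/w2.png

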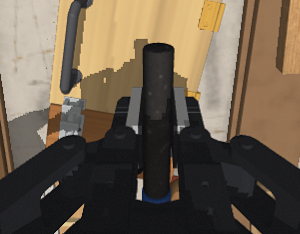

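The wrist crop shows the marker's black barrel gripped between the pads, with the left end at (158,45) in the crop.

Request:
{"fn": "drive_tool", "kwargs": {
  "moves": [
    [-11,71,-1,0,0,0.9,1],
    [-11,71,-1,0,0,0.9,1],
    [-11,71,-1,0,0,0.9,1],
    [-11,71,-1,0,0,0.9,1],
    [-11,71,-1,0,0,0.9,1],
    [-11,71,-1,0,0,0.9,1],
    [-11,71,-1,0,0,0.9,1],
    [-11,71,-1,0,0,0.9,1],
    [-11,71,-1,0,0,0.9,1],
    [-11,71,-1,0,0,0.9,1],
    [-11,71,-1,0,0,0.9,1],
    [-11,71,-1,0,0,0.9,1]
  ]
}}

```text
clock: 5.58
tool_pos: [0.47, -0.1281, 0.2552]
tool_rot: [3.141, 0.002, -0.865]
wrist_force: [0.4, 0.9, -1.5]
gripper_width: 0.0132
```

```bash
python3 - <<'E'
from h import *
g=np.array([.445,-.347,.25])
for th in(75,):
  R=down(-.87)*Ro.from_euler('x',np.deg2rad(th)); go(g+R.apply([0,0,.005]),R)
E
```

```text
delta cm [15.04 15.62  0.64] rot [1.309 0.005 0.003] rows 11.0
```

Request:
{"fn": "drive_tool", "kwargs": {
  "moves": [
    [15,15.6,0.6,1.31,0,0,1],
    [15,15.6,0.6,1.31,0,0,1],
    [15,15.6,0.6,1.31,0,0,1],
    [15,15.6,0.6,1.31,0,0,1],
    [15,15.6,0.6,1.31,0,0,1],
    [15,15.6,0.6,1.31,0,0,1],
    [15,15.6,0.6,1.31,0,0,1],
    [15,15.6,0.6,1.31,0,0,1],
    [15,15.6,0.6,1.31,0,0,1],
    [15,15.6,0.6,1.31,0,0,1],
    [15,15.6,0.6,1.31,0,0,1],
    [15,15.6,0.6,1.31,0,0,1]
  ]
}}

```text
clock: 6.58
tool_pos: [0.4487, -0.341, 0.2463]
tool_rot: [-1.826, 0.009, -0.867]
wrist_force: [-0.1, 0.2, -0.3]
gripper_width: 0.0138
```

```bash
python3 - <<'E'
from h import *
s=bot.sense(); print(s['tool_pos'],s['tool_rot'],s['gripper_width'])
R=Ro.from_euler('xyz',s['tool_rot']);print(R.as_matrix().round(3))
ims=[read_camera(n)[:,:,::-1] for n in("top","scene","wrist")]
p=P("top"); c=s['tool_pos']-R.apply([0,0,.005]); print("tip pred",c+R.apply([0,.092,0]),"top end",c-R.apply([0,.036,0]))
print([proj(p,q) for q in (c+R.apply([0,.092,0]),c,c-R.apply([0,.036,0]))])
a=cv2.resize(ims[0][150:260,310:430],(480,440),interpolation=cv2.INTER_CUBIC); b=cv2.resize(ims[1][100:260,270:390],(315,420),interpolation=cv2.INTER_CUBIC)
o=np.zeros((440,800,3),np.uint8); o[:,:480]=a; o[:420,482:797]=b; cv2.imwrite("pics/t3.png",o)
E
```

```text
[ 0.44867572 -0.34100713  0.24628348] [-1.82620049  0.00869773 -0.86684627] 0.013814392852056314
[[ 0.647 -0.198  0.736]
 [-0.762 -0.157  0.628]
 [-0.009 -0.968 -0.253]]
tip pred [ 0.4267763  -0.35859988  0.15853435] top end [ 0.45212407 -0.3384911   0.2823775 ]
[array([383.97396169, 220.4870844 ]), array([390.36471146, 207.57908562]), array([393.17591668, 201.87246375])]
```

View pics/t3.png

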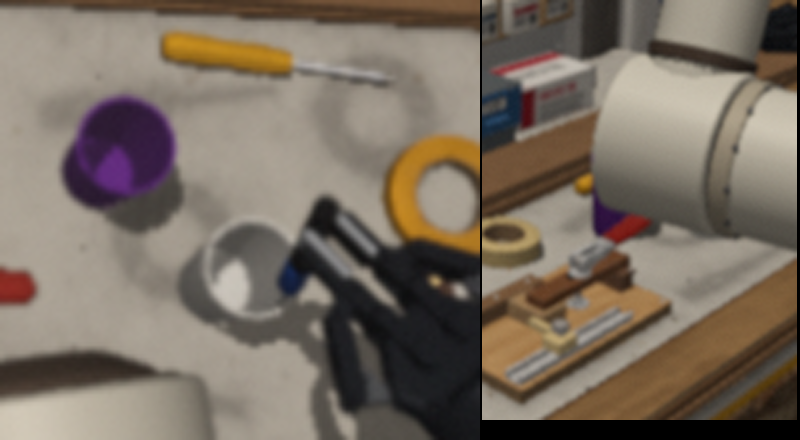

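The top crop matches the prediction: the blue tip is at (292,278), about 1 px from where it should be, and the cup has not moved. I'm lowering it in.

Request:
{"fn": "drive_tool", "kwargs": {
  "moves": [
    [0.3,-0.1,0.5,0,0,0,1],
    [0.3,-0.1,0.5,0,0,0,1],
    [0.3,2.3,1.2,0,0,0,1],
    [0.3,4.8,1.8,0,0,0,1],
    [0.4,7.2,2.4,0,0,0,1],
    [0.4,9.6,3.1,0,0,0,1],
    [0.4,11.4,3.6,0,0,0,1],
    [0.4,12.7,3.9,0,0,0,1],
    [0.4,12.7,3.9,0,0,0,1],
    [0.4,12.7,3.9,0,0,0,1]
  ]
}}

```text
clock: 7.57
tool_pos: [0.4566, -0.3417, 0.1178]
tool_rot: [-1.832, -0.0, -0.864]
wrist_force: [0.9, -1.1, -0.9]
gripper_width: 0.0133
```

```bash
python3 - <<'E'
from h import *
s=bot.sense(); R=Ro.from_euler('xyz',s['tool_rot']); print(s['tool_pos']-R.apply([0,0,.005]),s['wrist_force'])
im=read_camera("top")[150:260,310:430,::-1]; cv2.imwrite("pics/t4.png",cv2.resize(im,(480,440),interpolation=cv2.INTER_CUBIC))
E
```

```text
[ 0.45294895 -0.34486042  0.11905248] [ 0.858379   -1.11321786 -0.86435868]
```

View pics/t4.png

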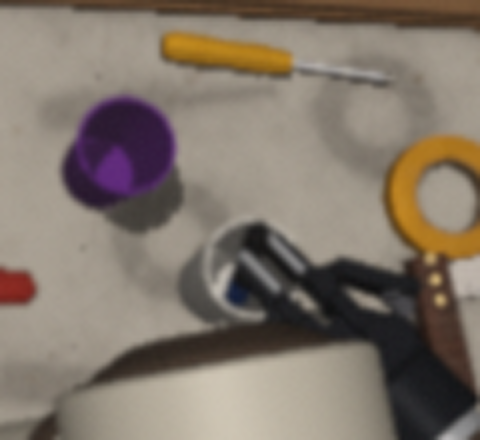

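The blue tip is inside the mouth at (237,290). Releasing now.

Request:
{"fn": "drive_tool", "kwargs": {
  "moves": [
    [0,0.4,0.1,0,0,0,1],
    [0,0.4,0.1,0,0,0,1],
    [0,0.4,0.1,0,0,0,0.3],
    [0,0.4,0.1,0,0,0,0.3],
    [0,0.4,0.1,0,0,0,0.3],
    [0,0.4,0.1,0,0,0,0.3],
    [0,0.2,-1,0,0,0,0.3],
    [0,-0.3,-3.5,0,0,0,0.3],
    [0,-0.5,-7,0,0,0,0.3],
    [0,-0.5,-10,0,0,0,0.3],
    [0,-0.5,-12,0,0,0,0.3]
  ]
}}

```text
clock: 8.53
tool_pos: [0.3667, -0.4189, 0.1544]
tool_rot: [-1.833, -0.002, -0.867]
wrist_force: [-0.5, -0.8, 0.3]
gripper_width: 0.0296
```

```bash
python3 - <<'E'
from h import *
s=bot.sense(); print(s['tool_pos'],s['wrist_force'],s['gripper_width'])
a=cv2.resize(read_camera("top")[150:260,310:430,::-1],(480,440),interpolation=cv2.INTER_CUBIC); b=cv2.resize(read_camera("wrist")[:,:,::-1],(320,240),interpolation=cv2.INTER_AREA)
o=np.zeros((440,800,3),np.uint8); o[:,:480]=a; o[:240,480:]=b; cv2.imwrite("pics/t5.png",o)
E
```

```text
[ 0.36672921 -0.41894131  0.15443128] [-0.48564208 -0.77591443  0.30444686] 0.029578105293386642
```

View pics/t5.png

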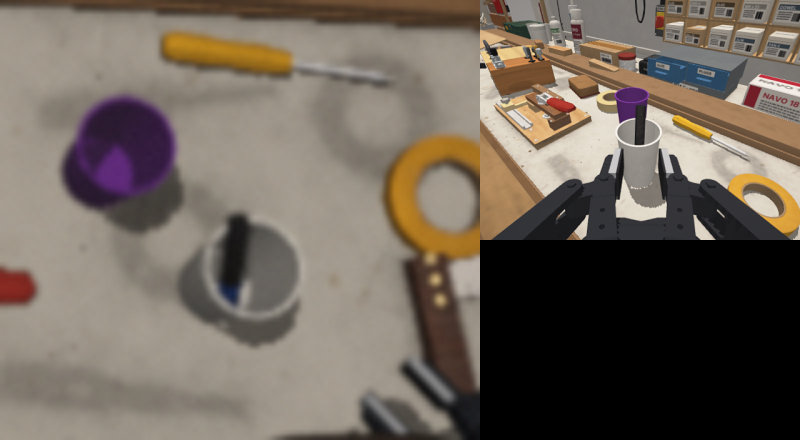

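The marker stands in the white cup, with the tip on the floor at (228,295) and leaning on the rim at (237,220). The cup and its neighbours haven't moved. Next is the handle.

```bash
python3 - <<'E'
from h import *
go([.38,-.35,.30],down(-.7))
E
```

```text
delta cm [ -4.43 -15.51   1.55] rot [-1.304 -0.114 -0.142] rows 11.0
```

Request:
{"fn": "drive_tool", "kwargs": {
  "moves": [
    [-4.4,-15.5,1.5,-1.3,-0.11,-0.14,0],
    [-4.4,-15.5,1.5,-1.3,-0.11,-0.14,0],
    [-4.4,-15.5,1.5,-1.3,-0.11,-0.14,0],
    [-4.4,-15.5,1.5,-1.3,-0.11,-0.14,0],
    [-4.4,-15.5,1.5,-1.3,-0.11,-0.14,0],
    [-4.4,-15.5,1.5,-1.3,-0.11,-0.14,0],
    [-4.4,-15.5,1.5,-1.3,-0.11,-0.14,0],
    [-4.4,-15.5,1.5,-1.3,-0.11,-0.14,0],
    [-4.4,-15.5,1.5,-1.3,-0.11,-0.14,0],
    [-4.4,-15.5,1.5,-1.3,-0.11,-0.14,0],
    [-4.4,-15.5,1.5,-1.3,-0.11,-0.14,0],
    [-4.4,-15.5,1.5,-1.3,-0.11,-0.14,0]
  ]
}}

```text
clock: 9.63
tool_pos: [0.3837, -0.3449, 0.2993]
tool_rot: [-3.136, 0.001, -0.694]
wrist_force: [1.0, 0.1, -0.6]
gripper_width: 0.0425
```

```bash
python3 - <<'E'
from h import *
s=bot.sense(); print(s['tool_rot'])
go([.44,.30,.24],down(-.163))
E
```

```text
[-3.13608406e+00  8.17158638e-04 -6.93790087e-01]
delta cm [-36.9  -53.15   6.26] rot [-0.006 -0.001 -0.531] rows 16.0
```

Request:
{"fn": "drive_tool", "kwargs": {
  "moves": [
    [-36.9,-53,6,0,0,-0.53,0],
    [-36.9,-53,6,0,0,-0.53,0],
    [-36.9,-53,6,0,0,-0.53,0],
    [-36.9,-53,6,0,0,-0.53,0],
    [-36.9,-53,6,0,0,-0.53,0],
    [-36.9,-53,6,0,0,-0.53,0],
    [-36.9,-53,6,0,0,-0.53,0],
    [-36.9,-53,6,0,0,-0.53,0],
    [-36.9,-53,6,0,0,-0.53,0],
    [-36.9,-53,6,0,0,-0.53,0],
    [-36.9,-53,6,0,0,-0.53,0],
    [-36.9,-53,6,0,0,-0.53,0]
  ]
}}

```text
clock: 10.63
tool_pos: [0.4266, 0.1505, 0.2552]
tool_rot: [-3.133, -0.001, -0.17]
wrist_force: [1.2, -0.8, 0.5]
gripper_width: 0.0426
```

```bash
python3 - <<'E'
from h import *
go([.44,.30,.24],down(-.163))
E
```

```text
delta cm [ -1.21 -14.95   1.65] rot [-0.009 -0.001 -0.007] rows 4.0
```

Request:
{"fn": "drive_tool", "kwargs": {
  "moves": [
    [-1.2,-15,1.6,-0.01,0,-0.01,0],
    [-1.2,-15,1.6,-0.01,0,-0.01,0],
    [-1.2,-15,1.6,-0.01,0,-0.01,0],
    [-1.2,-15,1.6,-0.01,0,-0.01,0],
    [-1.2,-15,1.6,-0.01,0,-0.01,0],
    [-1.2,-15,1.6,-0.01,0,-0.01,0]
  ]
}}

```text
clock: 11.13
tool_pos: [0.4401, 0.2989, 0.2396]
tool_rot: [3.138, 0.001, -0.158]
wrist_force: [0.1, -0.5, 0.2]
gripper_width: 0.0429
```

```bash
python3 - <<'E'
from h import *
import pickle
p=P("wrist"); s=bot.sense(); im=read_camera("wrist"); pickle.dump((p,s),open('w3.pkl','wb'))
print(s['tool_pos'],s['tool_rot'])
for X in([.450,.347,.127],[.42,.20,.146]): print(proj(p,X)*1.5625)
cv2.imwrite("pics/w3.png",cv2.resize(im[:,:,::-1],(800,600),interpolation=cv2.INTER_CUBIC))
E
```

```text
[0.4401187  0.29893804 0.23960038] [ 3.13780548e+00  1.01313661e-03 -1.57954625e-01]
[404.91856681 207.21839285]
[393.98907275 460.63003255]
```

View pics/w3.png

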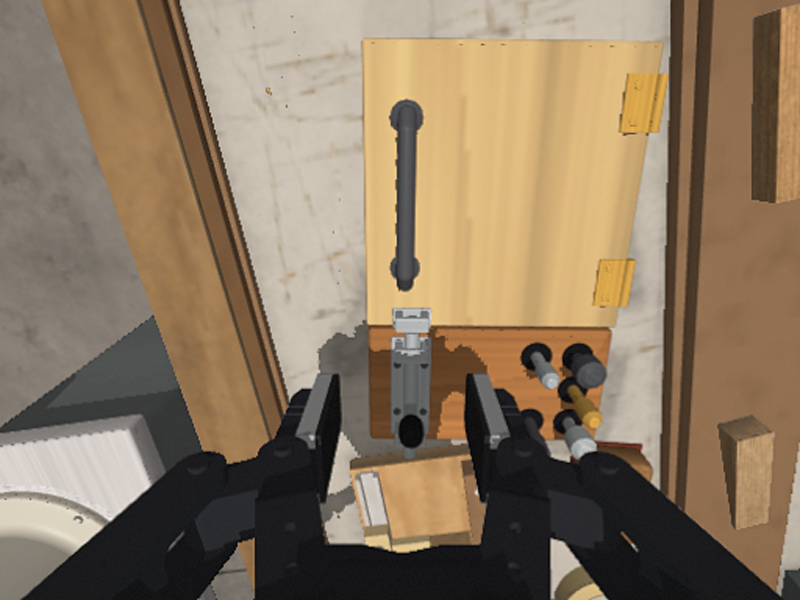

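The wrist view shows the bar from (407,108) to (405,285), parallel to the pads, and the knob top at (411,428). The projected model lies within about 10 px, along the bar.

```bash
python3 - <<'E'
from h import *
import pickle
p,s=pickle.load(open('w3.pkl','rb')); B=lambda u,v:((u+.5)/1.5625-.5,(v+.5)/1.5625-.5)
a=at_z(p,B(407,108),.130);b=at_z(p,B(405,285),.130);c=(a+b)/2;print(a,b,c,np.linalg.norm(a-b))
x=at_z(p,B(406.5,195),.130);print('bar x at mid',x)
k=at_z(p,B(411,428),.1355);print('knob',k)
R=Ro.from_euler('z',-.163)
h=R.inv().apply([*(c[:2]),0]);print('knob rel handle in box axes mm',(R.inv().apply(k-c)*1000).round(1))
go([c[0],c[1],.113],down(-.163))
E
```

```text
[0.45861205 0.39595074 0.13      ] [0.44319037 0.30464481 0.13      ] [0.45090121 0.35029778 0.13      ] 0.09259914636995288
bar x at mid [0.45175316 0.35381217 0.13      ]
knob [0.4326584  0.21435665 0.1355    ]
knob rel handle in box axes mm [   4.1 -137.1    5.5]
delta cm [ 0.2  -5.37 12.68] rot [0.004 0.    0.004] rows 4.0
```

Request:
{"fn": "drive_tool", "kwargs": {
  "moves": [
    [0.2,-5.2,1,0,0,0,0],
    [0.2,-5.2,3,0,0,0,0],
    [0.2,-5.2,7,0,0,0,0],
    [0.2,-5.2,10.5,0,0,0,0],
    [0.2,-5.2,12.5,0,0,0,0],
    [0.2,-5.2,12.7,0,0,0,0],
    [0.2,-5.2,12.7,0,0,0,0]
  ]
}}

```text
clock: 11.77
tool_pos: [0.4509, 0.3474, 0.1128]
tool_rot: [3.137, 0.0, -0.162]
wrist_force: [-0.1, -0.1, 0.5]
gripper_width: 0.0427
```

```bash
python3 - <<'E'
from h import *
go([.451,.350,.113],down(-.163)); print(bot.sense()['tool_pos'])
E
```

```text
delta cm [-0.03 -0.26 -0.02] rot [0.005 0.    0.001] rows 1.0
[0.45090601 0.34738553 0.11279247]
```

Request:
{"fn": "drive_tool", "kwargs": {
  "moves": [
    [0,0,0,0,0,0,0.5],
    [0,0,0,0,0,0,1],
    [0,0,0,0,0,0,1],
    [0,0,0,0,0,0,1],
    [0,0,0,0,0,0,1],
    [0,0,0,0,0,0,1],
    [0,0,0,0,0,0,1]
  ]
}}

```text
clock: 12.35
tool_pos: [0.45, 0.35, 0.1163]
tool_rot: [3.139, 0.0, -0.159]
wrist_force: [-10.1, -0.5, 10.1]
gripper_width: 0.0073
```

Request:
{"fn": "drive_tool", "kwargs": {
  "moves": [
    [-0.2,0,-0.2,0,0,0,1],
    [-0.2,0,-0.4,0,0,0,1],
    [-0.2,0,-0.4,0,0,0,1],
    [-0.2,0,-0.4,0,0,0,1]
  ]
}}

```text
clock: 12.68
tool_pos: [0.4504, 0.3499, 0.1184]
tool_rot: [3.14, -0.005, -0.16]
wrist_force: [4.1, 1.6, -4.5]
gripper_width: 0.0074
```

Request:
{"fn": "drive_tool", "kwargs": {
  "moves": [
    [0,0,-0.2,0,0,0,1],
    [0,0,-0.4,0,0,0,1],
    [0,0,-0.4,0,0,0,1],
    [0,0,-0.4,0,0,0,1]
  ]
}}

```text
clock: 13.02
tool_pos: [0.4515, 0.3497, 0.1222]
tool_rot: [3.14, -0.007, -0.16]
wrist_force: [9.5, 1.4, -6.7]
gripper_width: 0.0078
```

Request:
{"fn": "drive_tool", "kwargs": {
  "moves": [
    [0,0,-0.2,0,0,0,1],
    [0,0,-0.3,0,0,0,1],
    [0,0,-0.3,0,0,0,1],
    [0,0,-0.3,0,0,0,1]
  ]
}}

```text
clock: 13.35
tool_pos: [0.4524, 0.3495, 0.1251]
tool_rot: [3.141, -0.009, -0.16]
wrist_force: [12.4, 0.8, -7.5]
gripper_width: 0.0078
```

The tug lifted the bar 9 mm against about 4 N tangential, moving forward along the hinge arc (dx/dz ≈ 0.29). There was no hard stop at 2 mm, so the bolt hasn't caught the lid. I'll follow the arc gently and verify.

Request:
{"fn": "drive_tool", "kwargs": {
  "moves": [
    [0.3,0,-0.2,0,0,0,1],
    [0.5,0,-0.6,0,0,0,1],
    [0.7,0,-1.1,0,0,0,1],
    [0.95,0,-1.6,0,0,0,1],
    [1.2,0,-2.1,0,0,0,1],
    [1.5,0,-2.6,0,0,0,1],
    [1.75,0,-3.0,0,0,0,1],
    [2.0,0,-3.3,0,0,0,1],
    [2.0,0,-3.3,0,0,0,1]
  ]
}}

```text
clock: 14.1
tool_pos: [0.4682, 0.3468, 0.1586]
tool_rot: [3.138, -0.0, -0.159]
wrist_force: [-3.6, 3.5, -1.2]
gripper_width: 0.0073
```

```bash
python3 - <<'E'
from h import *
a=cv2.resize(read_camera("wrist")[:,:,::-1],(400,300),interpolation=cv2.INTER_AREA);b=cv2.resize(read_camera("scene")[200:300,100:260,::-1],(400,250),interpolation=cv2.INTER_CUBIC)
c=cv2.resize(read_camera("top")[120:240,60:220,::-1],(400,300),interpolation=cv2.INTER_CUBIC)
o=np.zeros((560,800,3),np.uint8);o[:300,:400]=a;o[:250,400:]=b;o[260:560,400:]=c;cv2.imwrite("pics/l1.png",o)
print(bot.sense()['qpos'].round(2))
E
```

```text
[ 0.43  0.24  1.65 -0.    1.25  0.59]
```

View pics/l1.png

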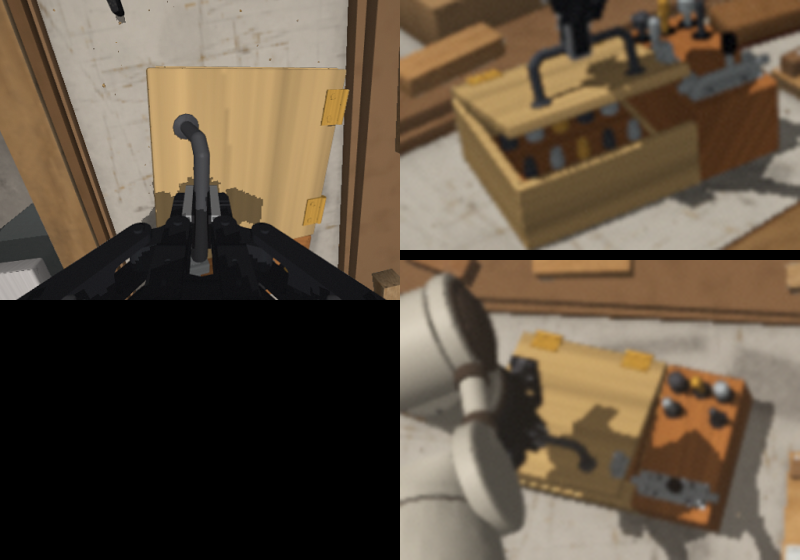

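The lid is rising freely with the bar in the pads; the scene crop shows the gap and the compartments. The bolt is untouched. I'm continuing along the arc.

Request:
{"fn": "drive_tool", "kwargs": {
  "moves": [
    [0.5,0,-0.75,0,0,0,1],
    [1.1,0,-1.5,0,0,0,1],
    [1.7,0,-2.15,0,0,0,1],
    [2.35,0,-2.8,0,0,0,1],
    [3.05,0,-3.4,0,0,0,1],
    [3.75,0,-3.95,0,0,0,1],
    [4.5,0,-4.5,0,0,0,1],
    [5.3,0,-4.95,0,0,0,1],
    [5.3,0,-4.95,0,0,0,1]
  ]
}}

```text
clock: 15.0
tool_pos: [0.5208, 0.338, 0.2107]
tool_rot: [3.137, -0.0, -0.159]
wrist_force: [-10.9, -0.9, 11.7]
gripper_width: 0.0072
```

```bash
python3 - <<'E'
from h import *
go([.45+.987*.110,.350-.162*.110,.1163+.1063],down(-.163))
E
```

```text
delta cm [ 3.82 -0.02 -1.19] rot [ 0.004 -0.     0.004] rows 1.0
```

Request:
{"fn": "drive_tool", "kwargs": {
  "moves": [
    [0.7,0,-0.6,0,0,0,1],
    [1.4,0,-0.9,0,0,0,1],
    [2.1,0,-1.15,0,0,0,1],
    [2.8,0,-1.35,0,0,0,1],
    [3.4,0,-1.5,0,0,0,1],
    [3.9,0,-1.6,0,0,0,1],
    [3.9,0,-1.6,0,0,0,1],
    [3.9,0,-1.6,0,0,0,1]
  ]
}}

```text
clock: 15.67
tool_pos: [0.5606, 0.3317, 0.2267]
tool_rot: [3.138, -0.005, -0.16]
wrist_force: [-4.6, -1.5, 8.7]
gripper_width: 0.0075
```

```bash
python3 - <<'E'
from h import *
s=bot.sense();d=s['tool_pos']-[.45,.35,.1163];u=np.array([.987,-.162]);x=-.147+d[:2]@u;z=.042+d[2]
print("theta",np.degrees(np.arctan2(.042,-.147)-np.arctan2(z,x)),"r",np.hypot(x,z),s['wrist_force'],s['gripper_width'],s['tool_pos'])
b=cv2.resize(read_camera("scene")[160:300,90:270,::-1],(400,311),interpolation=cv2.INTER_CUBIC)
c=cv2.resize(read_camera("top")[:,60:430,::-1],(400,415),interpolation=cv2.INTER_CUBIC)
o=np.zeros((560,800,3),np.uint8);o[:311,:400]=b;o[:415,400:]=c;o[320:560,:320]=cv2.resize(read_camera("wrist")[:,:,::-1],(320,240));cv2.imwrite("pics/l2.png",o)
E
```

```text
theta 61.16455824413881 r 0.15636078525905983 [-4.56730877 -1.52404879  8.7045699 ] 0.0074503718116371844 [0.56058483 0.33165622 0.22672049]
```

View pics/l2.png

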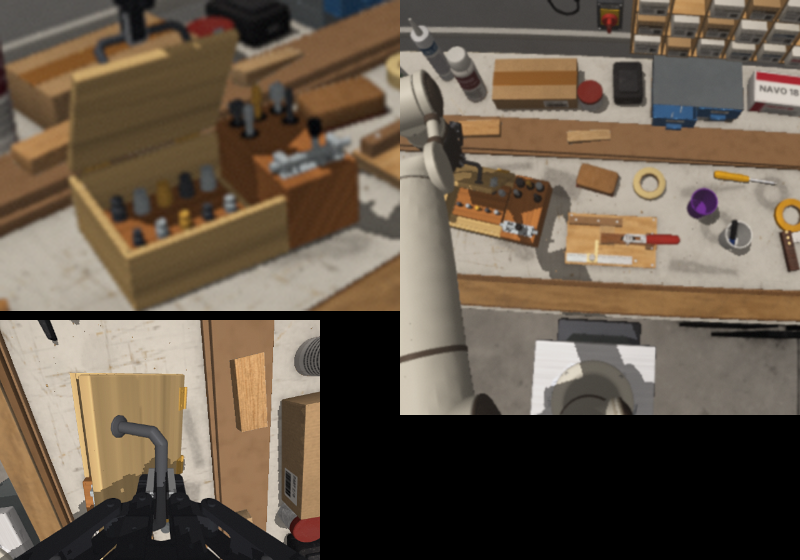

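The lid stands open at about 61° with the bar still gripped, and the marker is still in the white cup at (735,232). I'll do a short stability hold, then hand in.

Request:
{"fn": "drive_tool", "kwargs": {
  "moves": [
    [0,0,0,0,0,0,1],
    [0,0,0,0,0,0,1],
    [0,0,0,0,0,0,1],
    [0,0,0,0,0,0,1],
    [0,0,0,0,0,0,1],
    [0,0,0,0,0,0,1],
    [0,0,0,0,0,0,1],
    [0,0,0,0,0,0,1]
  ]
}}

```text
clock: 16.48
tool_pos: [0.5603, 0.3317, 0.2267]
tool_rot: [3.138, -0.005, -0.16]
wrist_force: [-4.9, -2.6, 9.2]
gripper_width: 0.0073
```

```bash
python3 -c "
from workcell import bot,order
s=bot.sense();print(s['clock'],s['tool_pos'],s['wrist_force'],s['gripper_width'])
if abs(s['tool_pos'][2]-.2267)<.003 and s['gripper_width']>.005: print(order.sign_off())"
```

```text
16.4833 [0.56031094 0.33172856 0.22667437] [-4.89786461 -2.6400158   9.17827813] 0.00726445322647545
the job is handed in; nothing more can be done
None
```

The box is open, with the gripper holding the lid by its handle at about 61°, and the marker is standing in the white cup. I handed the job in at 16.5 s.

- **Marker:** I took it off the lid first and stood it in the white cup, blue end down. The last top view shows it still there, leaning on the rim.
- **Bolt test:** I gripped the handle and tugged gently. The bar rose 9 mm along the hinge arc against about 4 N, with no hard stop at 2 mm. The bolt had not caught the lid, so I left it alone.
- **Hold:** In a 0.7 s hold the pose, grip and wrist force (about 11 N) stayed steady. The 61° comes from the gripper's position and the given geometry.
- **Other things:** In the last pictures the other things on the bench look unmoved.

**What disagreed:**
- The pictures put the knob at about y = -91 to -97 mm, which is inside the range where it should catch. The tug and the lid opening freely outweighed that.
- The gripper read about 3 mm less than the known thickness of both the marker and the bar.
- The bar's arc came out at 156 mm radius instead of 153, which leaves a small steady push along the lid.

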